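Roll an ultrasonic horn into its V-rest and slide it up to the end stop

TASK

Get the loose titanium horn of the ultrasonic processor ready for its length check: push it by its side so that it rolls across the bench, up the bevelled edge and into the vee of the grey V-rest, and slide it along the vee with a push on its tip until its back face is home against the end stop. Push gently, with the fingertips or the outside of the fingers only: do not pinch the horn, pick it up or tip it, and leave the bottle, the beaker and the spanner where they are. Finish with the hand clear.

Things in the scene. Friction and masses are not known exactly. Their poses are not given: they have to be found in the camera images.
- horn: loose titanium horn, about 0.38 kg (25% lighter to 35% heavier), lying on the bench left or right of the rest, up to 0.35 rad off parallel: bright body 38 mm diameter x 70 mm, then a thin tip 13 mm diameter x 66 mm; 136 mm overall. Origin on its axis at mid length of the thick body; +x runs along it to the tip (y, z turn as it rolls). Centre of mass 7 mm from the origin towards the tip
- horn_tip (a point): centre of the flat end face of the thin tip, 101 mm from the horn's origin. At the start the tip points the same way as the rest's +x
- horn_back (a point): centre of the flat back face of the horn's thick body, 35 mm from its origin. The horn is polished and slippery (friction about 0.3); it rolls easily, square to its own axis, and stops within a few cm by itself. Pushed at one end it rather rolls than turns; pushed from both sides at opposite ends it turns on the spot
- rest: fixed dark grey plastic V-rest. Origin on the bench under the groove line, at the end stop's face; +x along the groove away from stop and robot, z up. 120 degree vee, x = 0 to 125 mm, 22.6 mm wide at the top, bottom line 1 mm above the bench; both lips 7.5 mm high, 3 mm flat on top, then a 15 degree bevel down to the bench, reached 42 mm from the groove line. A horn seated in it has its axis 23 mm above the bench
- rest_stop (a point): point on the face of the end stop (bright plate 46 mm wide, 36 mm high, 10 mm thick, closing the groove's end nearer the robot), on the groove line 23 mm above the bench: where the centre of the horn's back face must come to; the tip face is then at x = 136 mm of the rest
- rest_tongue (a point): middle of the top of the bright graduated tongue that continues the rest past the open end of the groove: 28 mm wide, 2.5 mm thick, x = 125 to 195 mm of the rest; the horn's tip overhangs it
- bottle: bystander: white closed sample bottle with green screw cap, 56 mm diameter, 95 mm high, standing on the other side of the rest; origin at the centre of its foot
- beaker: bystander: empty clear plastic beaker, 68 mm diameter, 85 mm high, on the left of the bench; origin at the centre of its foot
- spanner: bystander: steel spanner 160 mm long, 8 mm high, lying on the right of the bench; origin at mid length on the underside
- bench: the light grey laminate bench top, flat and fixed, its surface at height 0; origin at the middle of the top
Not all that is in view belongs to the job. Leave any orange look-alike of the horn alone.

How it is judged:
On the way:
1. the horn has rolled into the vee and lies in it, its body not past the groove's ends (y of horn in the frame of rest between -0.003 and 0.003 m and z of horn in the frame of rest below 0.0248 m and x of horn in the frame of rest between 0.032 and 0.105 m and angle between the x axis of horn and the x axis of rest, either way round below 0.06 rad), for 0.2 s.
At the end, for the whole second after the job is handed in: The horn lies at rest in the vee: its axis within 2.5 mm sideways of the groove line, within 0.04 rad of parallel and no more than 1.5 mm above its seated height, tip away from the stop, and its back face within 3 mm of the end stop (y of horn in the frame of rest between -0.0025 and 0.0025 m and z of horn in the frame of rest between 0.0205 and 0.0245 m and x of horn in the frame of rest between 0.032 and 0.038 m and angle between the x axis of horn and the x axis of rest, either way round below 0.04 rad and x of horn_tip in the frame of rest above 0.13 m and linear speed of horn below 0.01 m/s); the robot touches nothing.
It fails at once if the horn was lifted: its middle rose 8 mm higher than when it rolls over the lip (height (world z) of horn above 0.0345 m).
It fails at once if the horn was carried: the fingers bore it while it rested on neither the bench nor the rest (contact force between the fingers and horn above 2.5 N and contact force between horn and bench below 0.05 N and contact force between horn and rest below 0.05 N).
It fails at once if the horn was tipped up or down by more than 0.3 rad (angle between horn's own x axis and vertical below 1.27 rad or angle between horn's own x axis and vertical above 1.87 rad).
It fails at once if the bottle, the beaker or the spanner was moved by more than 15 mm (distance of any of bottle, beaker, spanner from where it was at the start of the episode above 0.015 m).
It fails at once if the horn was pinched or rammed: the fingers pressed on it with over 36 N in all (contact force between the fingers and horn above 36 N).
It also fails if it takes over 67 s, if anything falls off the work surface, if the arm or the gripper's body presses on something with over 40 N, if the wrist force passes 120 N, or if a joint passes its speed limit or range.

ROBOT

A 7-joint arm with a two-finger parallel gripper is mounted at the origin on the work surface. World frame = base frame: x ahead of the robot, y to its left, z up, the work surface at z = 0. Lengths are in m, angles in rad, forces in N, time in s.
With the tool pointing down it reaches from about 0.425 to 0.875 m from the base axis. Payload 4.7 kg.
Tool frame: the origin (TCP) lies on the mounting face of the last link; the fingertips stand 182 mm ahead of it and the grasp point (between the pads) lies 164 mm ahead of it; z points along the fingers, y is the direction in which the jaws open and shut (so a half turn about z gives the same grasp; the last joint's range is limited). The gripper opens to 87 mm and grips with 3 to 60 N. Pads are 19 mm wide; open, the fingers measure 117 mm over their backs; the gripper's body (75 mm by 190 mm) begins 51 mm behind the grasp point.
Start: joints at [-1.094, 0.321, -0.07, 1.45, 0.023, 1.371, -0.057], TCP at [0.29, 0.582, 0.405] pointing down, gripper open.
Joint ranges: [-2.86, 2.86], [-0.3, 2.09], [-1.38, 1.24], [0.06, 2.45], [-1.56, 4.7], [0.09, 2.05], [-2.69, 2.69]. Speed limits (rad/s): [2.57, 2.57, 3.14, 3.14, 3.14, 3.14, 3.14].

INTERFACE

Orientations are given as a rotation vector (axis times angle).
In Python, from bench import ctrl gives the robot as it stands. The module is installed in compiled form; this text tells all that it offers.
- The arm moves only by the tool play_rows, never from a script. Its argument "targets" is text: rows parted by semicolons, each of 7 numbers parted by spaces: the shift along the tool's x, y, z in cm, then the turn, a rotation vector about the tool's x, y, z in rad, then the opening, from -1 (shut) to 1 (fully open). In form: x y z ax ay az grip; .... A call has 1 to 20 rows; each row shifts and turns the pose as measured when the row begins, along the tool's axes as they then stand; what a row does not reach is not made up. A row lasts 1/8 s, in which the tool goes at most 62.5 mm and 10.7 degrees, less where a joint would pass 70% of its speed; a pose out of reach is approached as far as the arm can. A call is refused whole if a number of a shift passes 6.25 or a number of a turn 0.188, either way. A call with a gripper value outside its range is refused whole. The fingers move at their own pace and stop on an object; "newtons" is the grip in N (left out, the last holds). Time passes only in rows, so rows that do not move let the fingers close. It gives the time, the measured TCP pose, the force and the opening at its end, in the units of the state.
- ctrl.get_state(): the state, without advancing time (a new reading comes with each control period).
- ctrl.get_image(name): name is "scene" or "top" or "wrist"; returns a dict with "pixels" (384x512x3 uint8, blue, green, red), "depth" (384x512 float32, m along the optical axis (not along the pixel's ray), 0 where there is no reading), "intrinsics" (3x3 intrinsics, pixels), "k1" (the pictures are not rectified: a ray, as slopes to the right and down, at radius r is drawn at 1 + k1 r^2 times it, then the intrinsics apply), "R" (3x3) and "t" (3): a world point X has camera coordinates R X + t. Camera axes: x right, y down, z forward; pixel columns grow to the right and rows downward; lengths in m; the calibration is good to about 2 mm. A picture is of the moment at which its call begins.
- ctrl.close_job(): hands the job in, once; it reports no verdict.
The state is a dict: "time": time; "joint_positions": joint angles; "qd": joint speeds; "joint_torque": joint torques, N m; "position": TCP position; "tool_rot": TCP orientation; "ft_force": force on the tool from outside, world axes, zero at the start; "torque": the same for the moment, N m; "grip_width": opening from 0.0 (shut) to 1.0 (fully open).
Only numpy, scipy, OpenCV 4.12 (cv2) and the standard library are available. Lean on these libraries where they do the work, as an engineer would, in place of code of your own. Each camera call takes 0.05 s, during which the arm holds its last target.

## Working session

There is one attempt and no reset: what is moved stays moved. The work goes in short steps, Python scripts to look and compute and a tool call to move; the robot and the scene stay as the last step left them, time stands still between calls to the robot, and variables do not carry over. Pictures are saved under pics/ and viewed, and the job is handed in when it is done.

Besides the shell and the picture viewer there is one more tool, called after ">>>" as name(argument=value, ...), one argument or row to a line, values as JSON. play_rows: Moves the arm, as the interface text tells. Its arguments: {"type":"object","properties":{"targets":{"type":"string"},"newtons":{"type":"number"}},"required":["targets"]}

```bash
mkdir -p pics; cat > h.py <<'E'
import numpy as np, cv2
from bench import ctrl
def snap(name,fn):
    im=ctrl.get_image(name); cv2.imwrite('pics/'+fn,im['pixels']); np.savez('pics/'+fn+'.npz',**{k:np.array(v) for k,v in im.items()}); return im
def ray(im,u,v):
    K=im['intrinsics'];d=np.array([(u-K[0,2])/K[0,0],(v-K[1,2])/K[1,1]])
    s=d.copy()
    for _ in range(20): s=d/(1+im['k1']*(s@s))
    R=np.array(im['R']);t=np.array(im['t'])
    return -R.T@t, R.T@np.array([s[0],s[1],1])
def onz(im,u,v,z):
    c,d=ray(im,u,v); return c+d*(z-c[2])/d[2]
def dep(im,u,v):
    c,d=ray(im,u,v); return c+d*im['depth'][int(v),int(u)]
def proj(im,X):
    x=np.array(im['R'])@X+np.array(im['t']); s=x[:2]/x[2]; s=s*(1+im['k1']*(s@s)); K=im['intrinsics']
    return K[0,0]*s[0]+K[0,2],K[1,1]*s[1]+K[1,2]
E
python3 - <<'E'
from h import *
for n in ['scene','top','wrist']:
    im=snap(n,n+'0.png'); print(n,im['intrinsics'],im['k1'],-np.array(im['R']).T@im['t'])
print(ctrl.get_state())
E
```

```text
scene [[368.85707636   0.         251.26962054]
 [  0.         368.85707636 190.4965343 ]
 [  0.           0.           1.        ]] -0.09554737433353036 [1.37569935 0.04269285 0.7563486 ]
top [[374.37540066   0.         253.74480052]
 [  0.         374.37540066 191.26313736]
 [  0.           0.           1.        ]] -0.03593796660591591 [ 0.40887431 -0.01648546  1.26531073]
wrist [[314.7177645    0.         256.82899207]
 [  0.         314.7177645  189.96330639]
 [  0.           0.           1.        ]] 0.00801138633047685 [0.21514757 0.61914409 0.38337144]
{'time': 0.15, 'joint_positions': array([-1.09391629,  0.32163567, -0.07009963,  1.45139595,  0.02263343,
        1.37081913, -0.05689296]), 'qd': array([-4.59314327e-05, -2.63102071e-03, -2.37885384e-04, -1.67740333e-03,
       -1.46489162e-03, -3.60124895e-04,  8.94105053e-04]), 'joint_torque': array([ 1.12835614e-04, -4.91791427e+01, -4.04624669e-01, -3.12879574e+01,
       -6.40071882e-02,  4.04490042e-02,  1.24973112e-04]), 'position': array([0.29013911, 0.58147509, 0.40392319]), 'tool_rot': array([-7.20332365e-01, -3.05766494e+00,  2.28460613e-03]), 'ft_force': array([ 1.46587113, -0.07564441, -0.28297167]), 'torque': array([0.00373106, 0.00344437, 0.01991253]), 'grip_width': 1.00356366155384}
```

View pics/scene0.png

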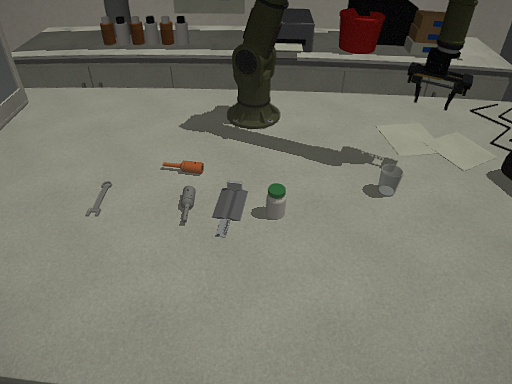

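View pics/top0.png

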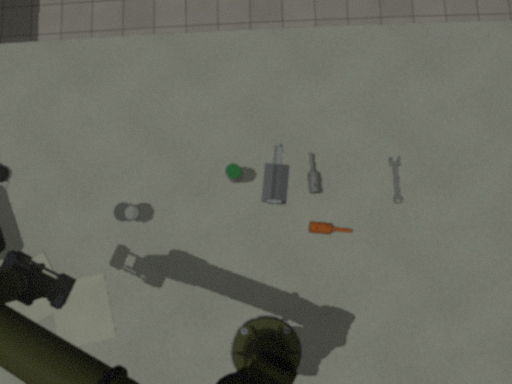

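View pics/wrist0.png

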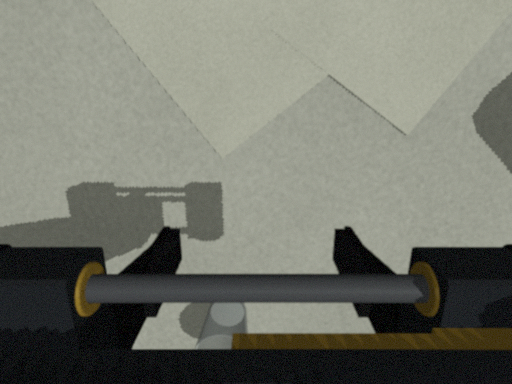

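Scene and top show: the horn at top (314,175), right (−y) of the rest at (275,184). The bottle is at (234,173), the beaker at (131,212), the spanner at (397,180) and the orange decoy at (330,228). Next I zoom in and measure.

```bash
python3 - <<'E'
from h import *
im=dict(np.load('pics/top0.png.npz')); p=im['pixels']
c=cv2.resize(p[135:245,210:370],None,fx=5,fy=5,interpolation=cv2.INTER_CUBIC); cv2.imwrite('pics/topz.png',cv2.convertScaleAbs(c,alpha=1.5))
im=dict(np.load('pics/scene0.png.npz')); p=im['pixels']
c=cv2.resize(p[150:245,150:300],None,fx=5,fy=5,interpolation=cv2.INTER_CUBIC); cv2.imwrite('pics/scz.png',c)
E
```

```text
(no output)
```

View pics/topz.png

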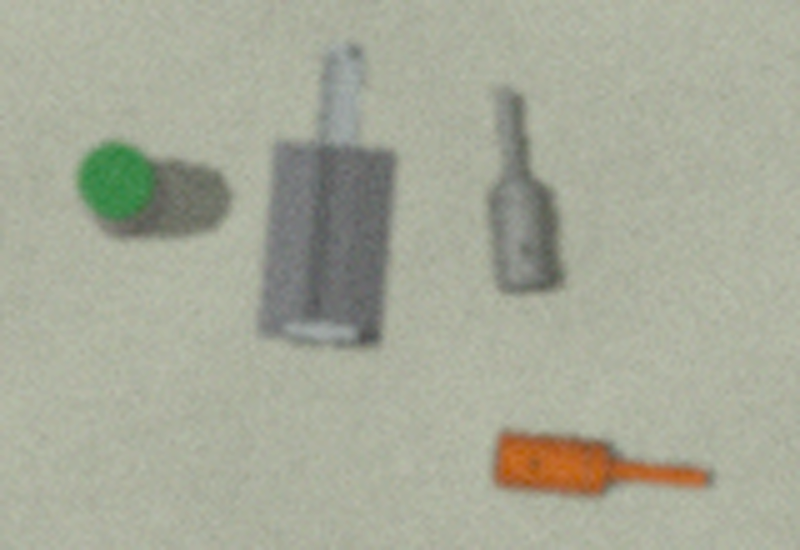

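View pics/scz.png

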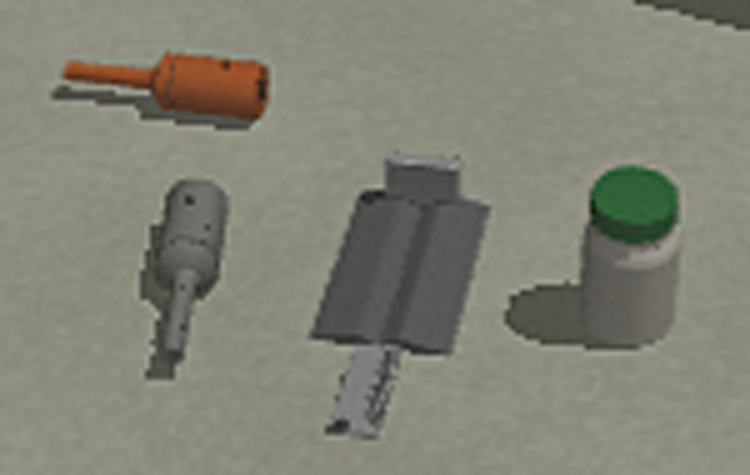

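```bash
python3 - <<'E'
from h import *
im=dict(np.load('pics/top0.png.npz'))
def q(x,y,z): return onz(im,210+(x+.5)/5-.5,135+(y+.5)/5-.5,z)[:2].round(4)
for n,x,y,z in [('TL',275,143,0),('TR',397,150,0),('BL',260,336,0),('BR',379,345,0),('stopL',282,325,.036),('stopR',358,332,.036),('tongL',328,45,.0025),('tongR',362,48,.0025),
 ('tip',507,90,.019),('neck',520,180,.019),('back',530,285,.019),('bl',500,288,.019),('br',560,283,.019),('cap',117,181,.095)]: print(n,q(x,y,z))
im=dict(np.load('pics/scene0.png.npz'))
def q(x,y,z): return onz(im,150+(x+.5)/5-.5,150+(y+.5)/5-.5,z)[:2].round(4)
for n,x,y,z in [('FR',488,205,0),('FRn',450,353,0),('FLn',312,337,0),('FL',362,195,0),('stop',387,157,.036),('stop',460,160,.036),('tipbottom',174,352,.019),('bottle foot',632,335,0),('decoybody',215,87,.019)]: print(n,q(x,y,z))
E
```

```text
TL [ 0.6223 -0.0142]
TR [ 0.6145 -0.0971]
BL [4.905e-01 3.000e-04]
BR [ 0.4818 -0.0798]
stopL [ 0.495  -0.0149]
stopR [ 0.4888 -0.0646]
tongL [ 0.6884 -0.0527]
tongR [ 0.6855 -0.0759]
tip [ 0.6495 -0.1713]
neck [ 0.5882 -0.1772]
back [ 0.5174 -0.1807]
bl [ 0.5161 -0.1607]
br [ 0.5181 -0.2006]
cap [0.5856 0.0863]
FR [ 0.4892 -0.0008]
FRn [ 0.6221 -0.0162]
FLn [ 0.613  -0.0975]
FL [ 0.4835 -0.0814]
stop [ 0.4887 -0.0637]
stop [ 0.4893 -0.0182]
tipbottom [ 0.6483 -0.1704]
bottle foot [0.602  0.0891]
decoybody [ 0.3995 -0.1877]
```

```bash
cat >> h.py <<'E'
from scipy.spatial.transform import Rotation as Ro
def yawR(a):  # tool down, tool y axis at world angle a
    y=np.array([np.cos(a),np.sin(a),0]); z=np.array([0,0,-1.]); return np.column_stack([np.cross(y,z),y,z])
def plan(P,a,n,p0=None,R0=None):
    s=ctrl.get_state(); p0=s['position'] if p0 is None else p0; R0=Ro.from_rotvec(s['tool_rot']).as_matrix() if R0 is None else R0
    rv=Ro.from_matrix(R0.T@yawR(a)).as_rotvec()/n
    out=[];R=R0;p=p0
    for i in range(n):
        d=R.T@(np.array(P)-p)/(n-i)*100; p=p+R@d/100
        out.append(' '.join('%.2f'%v for v in d)+' '+' '.join('%.3f'%v for v in rv)); R=R@Ro.from_rotvec(rv).as_matrix()
    print('\n'.join(out))
# rest frame estimate
RA=-0.118; RO=np.array([.494,-.0413])
def rest2w(x,y): return RO+np.array([[np.cos(RA),-np.sin(RA)],[np.sin(RA),np.cos(RA)]])@np.array([x,y])
def w2rest(p): return np.array([[np.cos(RA),np.sin(RA)],[-np.sin(RA),np.cos(RA)]])@(np.array(p[:2])-RO)
E
python3 -c "
from h import *
plan([.555,-.20,.40],RA,18)"
```

```text
-3.25 -3.23 0.03 -0.000 0.000 0.068
-3.47 -3.00 0.03 -0.000 0.000 0.068
-3.66 -2.76 0.03 -0.000 0.000 0.068
-3.84 -2.50 0.03 -0.000 0.000 0.068
-4.00 -2.23 0.03 -0.000 0.000 0.068
-4.15 -1.96 0.02 -0.000 0.000 0.068
-4.27 -1.67 0.02 -0.000 0.000 0.068
-4.37 -1.37 0.02 -0.000 0.000 0.068
-4.46 -1.07 0.02 -0.000 0.000 0.068
-4.52 -0.77 0.02 -0.000 0.000 0.068
-4.56 -0.46 0.02 -0.000 0.000 0.068
-4.58 -0.15 0.02 -0.000 0.000 0.068
-4.58 0.17 0.02 -0.000 0.000 0.068
-4.56 0.48 0.02 -0.000 0.000 0.068
-4.52 0.79 0.02 -0.000 0.000 0.068
-4.45 1.09 0.02 -0.000 0.000 0.068
-4.37 1.39 0.02 -0.000 0.000 0.068
-4.26 1.69 0.02 -0.000 0.000 0.068
```

>>> play_rows(
  targets="-3.2 -3.2 0 0 0 0.068 1;-3.5 -3 0 0 0 0.068 1;-3.7 -2.8 0 0 0 0.068 1;-3.8 -2.5 0 0 0 0.068 1;-4 -2.2 0 0 0 0.068 1;-4.1 -2 0 0 0 0.068 1;-4.3 -1.7 0 0 0 0.068 1;-4.4 -1.4 0 0 0 0.068 1;-4.5 -1.1 0 0 0 0.068 1;-4.5 -0.8 0 0 0 0.068 1;-4.6 -0.5 0 0 0 0.068 1;-4.6 -0.2 0 0 0 0.068 1;-4.6 0.2 0 0 0 0.068 1;-4.6 0.5 0 0 0 0.068 1;-4.5 0.8 0 0 0 0.068 1;-4.4 1.1 0 0 0 0.068 1;-4.4 1.4 0 0 0 0.068 1;-4.3 1.7 0 0 0 0.068 1",
)

```text
time: 2.4
position: [0.5461, -0.2284, 0.4006]
tool_rot: [-2.378, -2.051, 0.003]
ft_force: [0.6, 0.7, -0.0]
grip_width: 0.998
```

```bash
python3 -c "
from h import *
im=snap('wrist','w1.png'); plan([.555,-.20,.40],RA,2)
print(ctrl.get_state()['position'],-np.array(im['R']).T@im['t'])
c=cv2.resize(im['pixels'],(800,600));cv2.imwrite('pics/w1b.png',c)"
```

```text
1.79 0.19 0.01 -0.000 0.004 -0.019
1.79 0.22 0.02 -0.000 0.004 -0.019
[ 0.54576929 -0.23476732  0.40049788] [ 0.5581962  -0.14523274  0.38015164]
```

View pics/w1b.png

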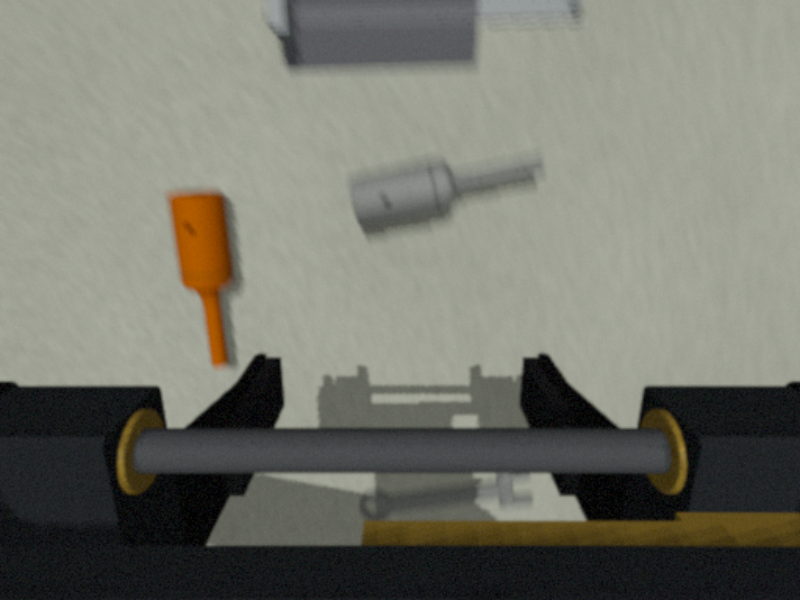

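>>> play_rows(
  targets="2 0.2 0 0 0 -0.019 1;1.8 0.2 0 0 0 -0.019 1;0 0 0 0 0 0 1;0 0 0 0 0 0 1",
)

```text
time: 2.95
position: [0.5558, -0.1943, 0.3991]
tool_rot: [2.343, 2.09, -0.011]
ft_force: [-0.7, -0.2, 0.4]
grip_width: 1.002
```

```bash
python3 -c "
from h import *
im=snap('wrist','w2.png'); plan([.555,-.20,.40],RA,2)
print(ctrl.get_state()['position'],-np.array(im['R']).T@im['t'])
c=cv2.resize(im['pixels'],(800,600));cv2.imwrite('pics/w2b.png',c)"
```

```text
-0.30 -0.01 -0.04 -0.002 0.003 0.002
-0.30 -0.01 -0.04 -0.002 0.003 0.002
[ 0.55593811 -0.19408151  0.39911903] [ 0.56513159 -0.11092525  0.37817359]
```

View pics/w2b.png

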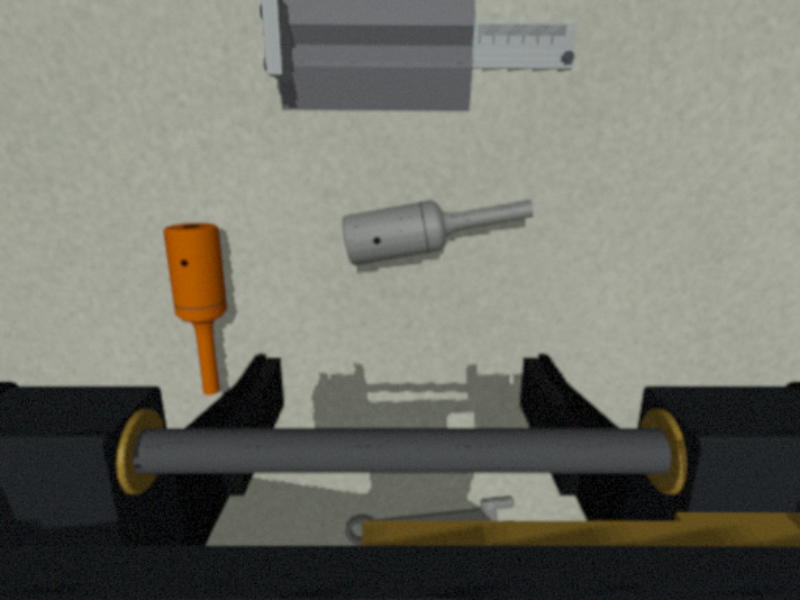

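```bash
python3 - <<'E'
from h import *
im=dict(np.load('pics/w2.png.npz')); f=512/800
def q(x,y,z): return onz(im,(x+.5)*f-.5,(y+.5)*f-.5,z)[:2]
a=q(283,109,0);b=q(469,110,0);print('foot',a,b,np.arctan2(*(b-a)[::-1]),np.linalg.norm(b-a))
a=q(284,45,.001);b=q(473,45,.001);print('groove',a,b,np.arctan2(*(b-a)[::-1]),np.linalg.norm(b-a))
a=q(478,24,.0025);b=q(574,24,.0025);print('tongue up',a,b,np.arctan2(*(b-a)[::-1]))
a2=q(478,69,.0025);b2=q(574,70,.0025);print('tongue lo',a2,b2,np.arctan2(*(b2-a2)[::-1]),'mid',(a+a2)/2,(b+b2)/2)
print('stop top lower corner',q(281,74,.036))
t=(q(529,201,.019)+q(533,216,.019))/2; k=(q(343,216,.019)+q(353,264,.019))/2; print('horn',t,k,np.arctan2(*(t-k)[::-1]),np.linalg.norm(t-k))
for p in (t,k): print(w2rest(p))
im=dict(np.load('pics/w2.png.npz'));
P=im['depth'];print(dep(im,395*f,230*f),dep(im,150*f,120*f),dep(im,420*f,45*f))
E
```

```text
foot [ 0.48145198 -0.08249644] [ 0.61416112 -0.09840489] -0.11930527333973713 0.13365924076223426
groove [ 0.49019761 -0.04207958] [ 0.61973811 -0.05698734] -0.11457778764510211 0.13039549054686242
tongue up [ 0.62376021 -0.04482165] [ 0.68831293 -0.05240925] -0.11700434965719951
tongue lo [ 0.62195264 -0.07259454] [ 0.68821515 -0.08098738] -0.12598964687284833 mid [ 0.62285643 -0.05870809] [ 0.68826404 -0.06669832]
stop top lower corner [ 0.49210635 -0.06458216]
horn [ 0.65153141 -0.17080831] [ 0.51633082 -0.17886436] 0.05951550273355742 0.13544038991625268
[ 0.17168249 -0.11006212]
[ 0.03837048 -0.13397882]
[ 0.55258744 -0.17225084  0.03633206] [ 0.38451949 -0.07919806 -0.00038525] [ 5.83652632e-01 -5.28506248e-02  2.33260268e-04]
```

```bash
sed -i 's/^RA=.*/RA=-0.1195; RO=np.array([.4950,-.0423])/' h.py; python3 - <<'E'
from h import *
p=rest2w(.068,-.175);print(p)
plan([*p,.194],RA,6)
E
```

```text
[ 0.54165229 -0.22415864]
-0.50 -0.17 3.42 -0.001 0.001 0.001
-0.51 -0.17 3.42 -0.001 0.001 0.001
-0.51 -0.17 3.42 -0.001 0.001 0.001
-0.51 -0.17 3.42 -0.001 0.001 0.001
-0.52 -0.17 3.42 -0.001 0.001 0.001
-0.52 -0.18 3.42 -0.001 0.001 0.001
```

>>> play_rows(
  targets="-1.5 -0.5 2 -0.002 0.002 0.002 -0.22;-1.5 -0.5 3 -0.002 0.002 0.002 -0.22;0 0 3.8 -0.001 0.001 0.001 -0.22;0 0 3.8 0 0 0 -0.22;0 0 3.5 0 0 0 -0.22;0 0 2.5 0 0 0 -0.22;0 0 0 0 0 0 -0.22;0 0 0 0 0 0 -0.22",
)

```text
time: 4.0
position: [0.543, -0.2248, 0.2119]
tool_rot: [2.343, 2.081, 0.008]
ft_force: [0.2, -0.1, 0.2]
grip_width: 0.395
```

```bash
python3 - <<'E'
from h import *
im=snap('wrist','w3.png')
s=ctrl.get_state();print(s['position'],s['grip_width'],s['ft_force'],w2rest(s['position']))
plan([*rest2w(.068,-.175),.194],RA,1)
c=cv2.resize(im['pixels'],(800,600));cv2.imwrite('pics/w3b.png',c)
E
```

```text
[ 0.54294739 -0.2247339   0.21190836] 0.39274639566957525 [0.10289519 0.14493138 0.68568668] [ 0.06935444 -0.17541676]
0.04 -0.15 1.79 0.009 0.001 0.001
```

View pics/w3b.png

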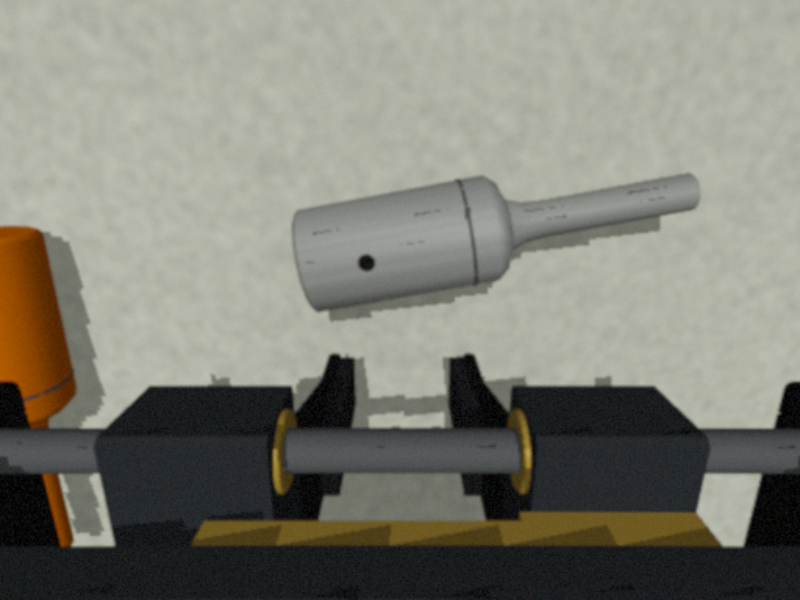

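>>> play_rows(
  targets="0 0 1 0.005 0 0 -0.22;0 -0.1 0.8 0.004 0 0 -0.22;0 0 0 0 0 0 -0.22;0.4 0 0 0 0 0 -0.22;0.4 0 0 0 0 0 -0.22;0.4 0 0 0 0 0 -0.22;0.3 0 0 0 0 0 -0.22;0.3 -0.05 0 0 0 0 -0.22;0.3 -0.05 0 0 0 0 -0.22;0.3 -0.05 0 0 0 0 -0.22;0.3 -0.05 0 0 0 0 -0.22;0.3 -0.05 0 0 0 0 -0.22;0.3 -0.05 0 0 0 0 -0.22",
)

```text
time: 5.68
position: [0.5442, -0.1896, 0.1955]
tool_rot: [2.345, 2.083, 0.004]
ft_force: [-0.5, 0.1, 0.0]
grip_width: 0.39
```

```bash
cat > look.py <<'E'
from h import *
import sys
im=snap('wrist',sys.argv[1]+'.png')
s=ctrl.get_state();print(s['time'],s['position'],s['grip_width'],s['ft_force'],'rest',w2rest(s['position']))
plan([*s['position'][:2],.194],RA,1)
c=cv2.resize(im['pixels'],(800,600));cv2.imwrite('pics/'+sys.argv[1]+'b.png',c)
E
python3 look.py w4
```

```text
5.725 [ 0.54426921 -0.18905671  0.19548618] 0.39011063302322374 [ 0.42604115  0.27348499 -0.62166673] rest [ 0.06641356 -0.13983643]
0.00 -0.00 0.15 0.005 0.001 0.002
```

View pics/w4b.png

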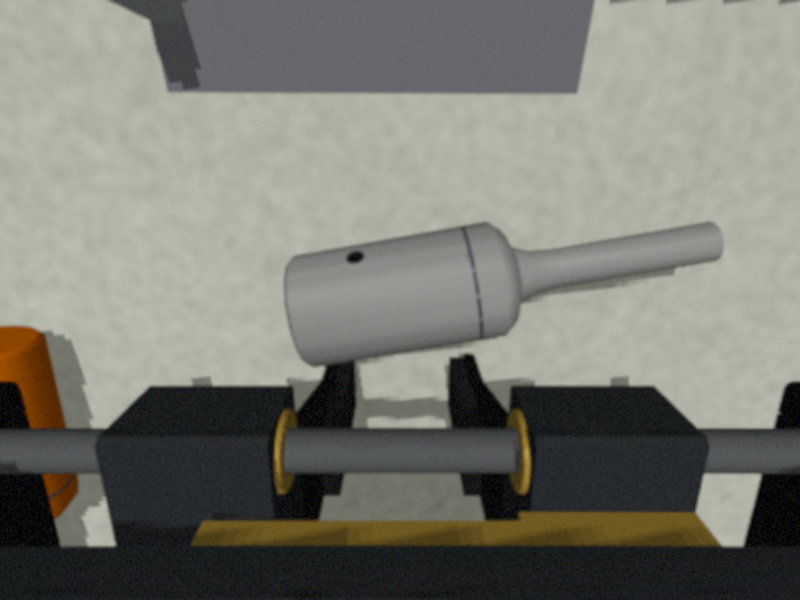

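Back finger is touching at pixel (335,362) and the horn is rolling, still about 0.17 rad off. I keep going to the bevel foot.

>>> play_rows(
  targets="0.3 -0.05 0.05 0 0 0 -0.22;0.35 -0.05 0.05 0 0 0 -0.22;0.35 -0.05 0.05 0 0 0 -0.22;0.35 -0.05 0 0 0 0 -0.22;0.35 -0.05 0 0 0 0 -0.22;0.35 -0.05 0 0 0 0 -0.22;0.35 -0.05 0 0 0 0 -0.22;0.35 -0.05 0 0 0 0 -0.22;0.35 -0.05 0 0 0 0 -0.22;0.35 -0.05 0 0 0 0 -0.22;0.35 -0.05 0 0 0 0 -0.22;0.35 -0.05 0 0 0 0 -0.22;0.35 0 0 0 0 0 -0.22;0.3 0 0 0 0 0 -0.22;0.3 0 0 0 0 0 -0.22",
)

```text
time: 7.6
position: [0.5442, -0.1342, 0.1938]
tool_rot: [2.345, 2.084, 0.004]
ft_force: [-0.3, -0.4, 0.2]
grip_width: 0.391
```

```bash
python3 look.py w5
```

```text
7.65 [ 0.54434149 -0.13366273  0.19376576] 0.39017338750779257 [-0.19332687  0.80558791  0.70240723] rest [ 0.05988148 -0.08482888]
-0.00 0.00 -0.02 0.005 0.000 0.002
```

View pics/w5b.png

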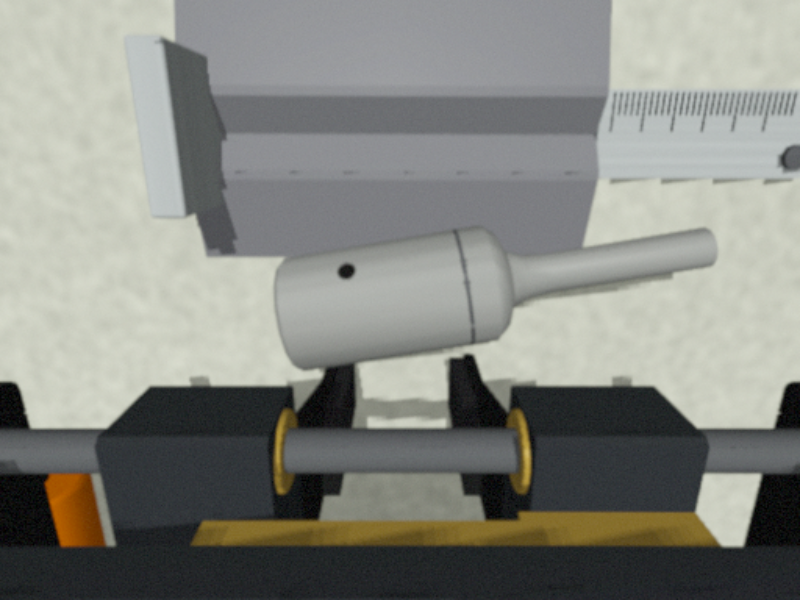

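>>> play_rows(
  targets="0.3 0 0 0 0 0 -0.22;0.3 0 0 0 0 0 -0.22;0.3 0 0 0 0 0 -0.22;0.3 0 0 0 0 0 -0.22;0.3 0 0 0 0 0 -0.22;0.3 0 0 0 0 0 -0.22",
)

```text
time: 8.4
position: [0.5462, -0.1179, 0.1944]
tool_rot: [2.344, 2.08, 0.0]
ft_force: [-1.1, -4.5, 2.4]
grip_width: 0.392
```

```bash
python3 look.py w6
```

```text
8.45 [ 0.54637332 -0.117346    0.19437768] 0.3906374280754156 [-0.6425725  -3.76758789  1.96577034] rest [ 0.05995361 -0.06838629]
0.00 -0.00 0.04 0.006 0.004 0.000
```

View pics/w6b.png

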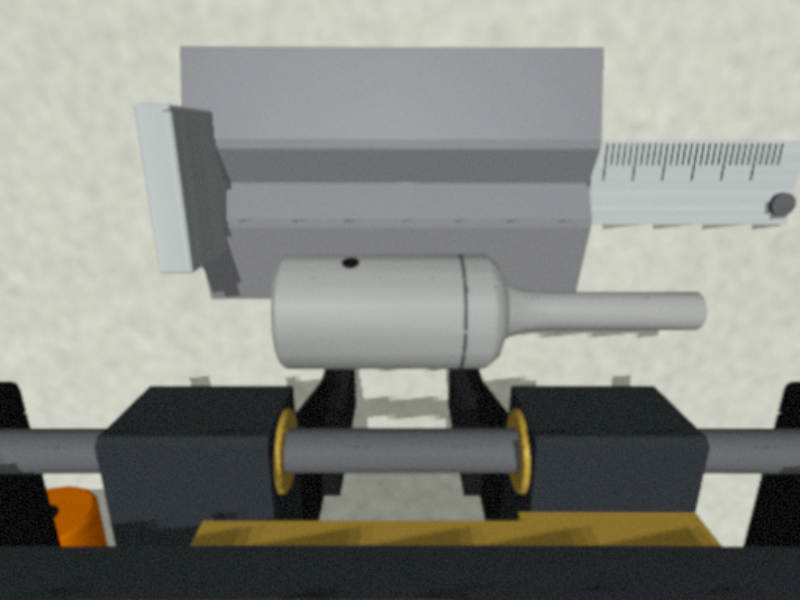

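The bevel has turned the horn parallel, with both fingers touching. Next: up over the lip.

>>> play_rows(
  targets="0.3 0 0 0 0 0 -0.22;0.3 0 0 0 0 0 -0.22;0.3 0 0 0 0 0 -0.22;0.3 0 0 0 0 0 -0.22;0.3 0 0 0 0 0 -0.22;0.3 0 0 0 0 0 -0.22",
)

```text
time: 9.2
position: [0.5488, -0.0992, 0.1947]
tool_rot: [2.344, 2.079, 0.001]
ft_force: [-0.7, -4.6, 2.6]
grip_width: 0.392
```

```bash
python3 look.py w7
```

```text
9.25 [ 0.54889236 -0.09847321  0.19458535] 0.3890934488114472 [ 0.56133086 -2.20412357  1.13136378] rest [ 0.06020475 -0.04934778]
0.00 -0.00 0.06 0.007 0.005 0.000
```

View pics/w7b.png

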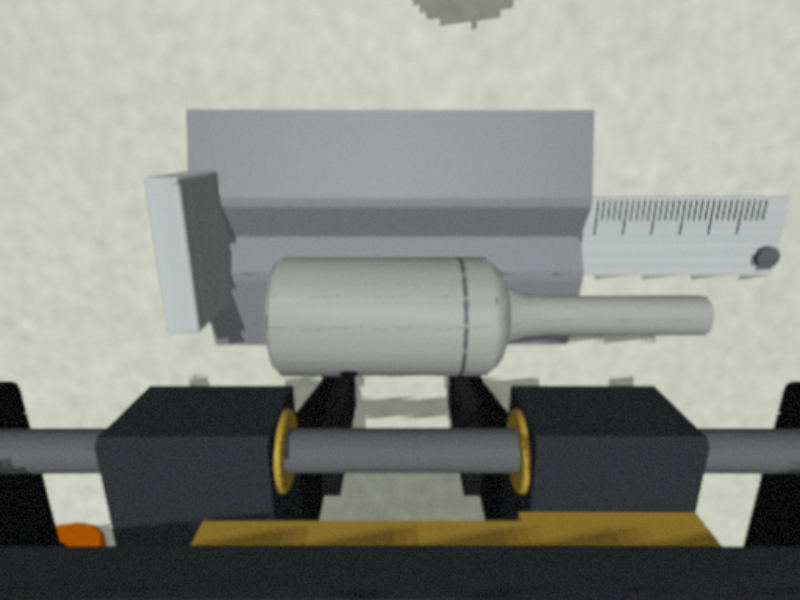

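>>> play_rows(
  targets="0.25 0 0 0 0 0 -0.22;0.25 0 0 0 0 0 -0.22;0.2 0 0 0 0 0 -0.22;0.2 0 0 0 0 0 -0.22;0.2 0 0 0 0 0 -0.22;0.2 0 0 0 0 0 -0.22;0 0 0 0 0 0 -0.22",
)

```text
time: 10.12
position: [0.5504, -0.0803, 0.1934]
tool_rot: [2.345, 2.087, 0.005]
ft_force: [-1.0, -0.5, -0.5]
grip_width: 0.391
```

```bash
python3 look.py w8
```

```text
10.175 [ 0.55033831 -0.08053148  0.19336118] 0.38929390385293455 [ 0.7107026   0.05518086 -0.42931279] rest [ 0.05950145 -0.03136163]
0.00 0.00 -0.06 0.004 -0.001 0.003
```

View pics/w8b.png

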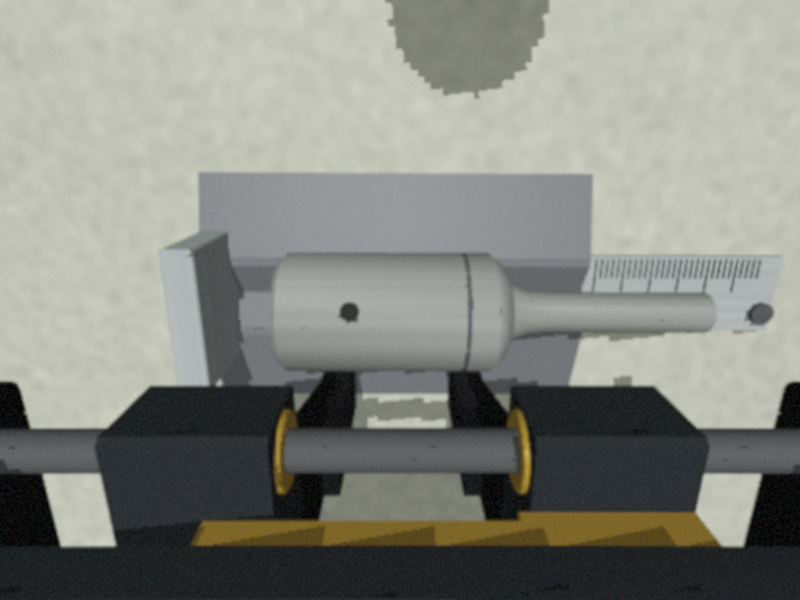

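```bash
python3 - <<'E'
from h import *
im=dict(np.load('pics/w8.png.npz')); f=512/800
def q(x,y,z): return onz(im,(x+.5)*f-.5,(y+.5)*f-.5,z)[:2]
t=q(715,312,.023);k=q(274,312,.024)
print(w2rest(t),w2rest(k),w2rest(q(478,24,.0025)), 'tongue end',w2rest(q(780,295,.0025)),'bodyedges',w2rest(q(400,253,.023)),w2rest(q(400,371,.023)))
E
```

```text
[0.16107512 0.00025564] [0.01893054 0.0003564 ] [0.08324806 0.08711868] tongue end [ 0.19719596 -0.00035134] bodyedges [0.05928891 0.01952715] [ 0.05936951 -0.0209446 ]
```

>>> play_rows(
  targets="-0.5 0 0 0 0 0 -0.22;-1.2 0 0 0 0 0 -0.22;-1.5 0 0 0 0 0 -0.6;-0.5 0 -1 0 0 0 -1;0 0 0 0 0 0 -1;0 0 0 0 0 0 -1;0 0 0 0 0 0 -1",
)

```text
time: 11.05
position: [0.5455, -0.1214, 0.2046]
tool_rot: [2.347, 2.083, 0.005]
ft_force: [-1.0, 0.2, 0.1]
grip_width: 0.014
```

```bash
python3 look.py w9
```

```text
11.1 [ 0.54550294 -0.12128982  0.20447544] 0.010618637795935134 [ 0.33280098 -0.21964375 -0.13452447] rest [ 0.0595596  -0.07240574]
-0.00 -0.00 1.05 0.004 -0.000 0.001
```

View pics/w9b.png

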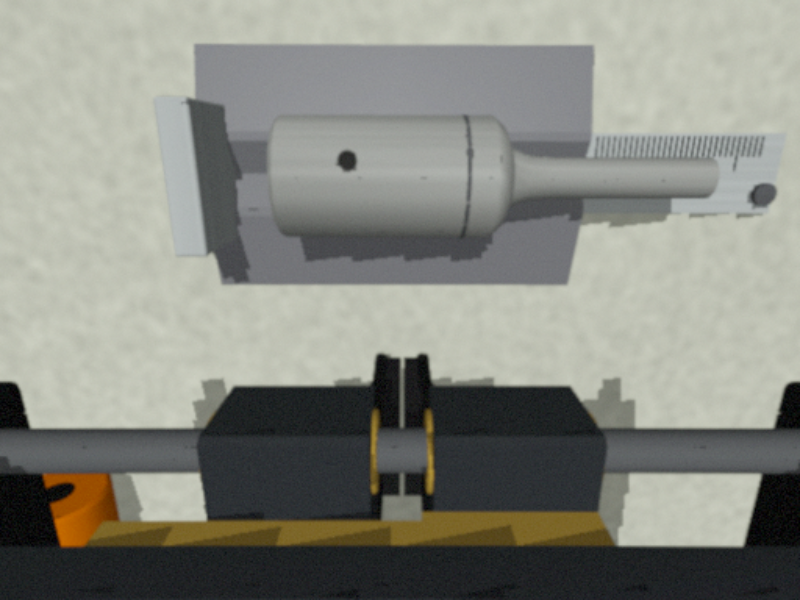

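The horn is seated parallel in the vee, back face about 22 mm from the stop and tip face at x≈0.160. I move round to beyond the tip.

>>> play_rows(
  targets="0 2.5 0 0 0 0 -1;0 3.5 0 0 0 0 -1;0 3.5 0 0 0 0 -1;0 3 0 0 0 0 -1;0 1.5 0 0 0 0 -1;0 0 0 0 0 0 -1;0 0 0 0 0 0 -1",
)

```text
time: 11.98
position: [0.6879, -0.134, 0.202]
tool_rot: [-2.342, -2.091, -0.003]
ft_force: [-0.7, -0.3, 0.7]
grip_width: 0.006
```

```bash
python3 -c "
from h import *
print(w2rest(ctrl.get_state()['position']));plan([*rest2w(.19,0),.196],RA,3)"
```

```text
[ 0.20241962 -0.06809228]
2.27 -0.40 0.21 -0.000 -0.001 0.002
2.27 -0.40 0.20 -0.000 -0.001 0.002
2.27 -0.41 0.20 -0.000 -0.001 0.002
```

>>> play_rows(
  targets="2.2 0 0.2 0 0 0 -1;2.2 0 0.2 0 0 0 -1;2 -0.3 0.1 0 0 0 -1;0.4 -0.4 0 0 0 0 -1;0 -0.3 0 0 0 0 -1;0 0 0 0 0 0 -1;0 0 0 0 0 0 -1",
)

```text
time: 12.85
position: [0.6838, -0.0584, 0.1972]
tool_rot: [-2.338, -2.092, -0.003]
ft_force: [0.6, 0.7, 0.8]
grip_width: 0.009
```

```bash
python3 look.py w10; python3 -c "
from h import *
im=snap('scene','s10.png')
c=cv2.resize(im['pixels'][130:260,150:323],(800,600),interpolation=cv2.INTER_CUBIC);cv2.imwrite('pics/s10b.png',c)"
```

```text
12.9 [ 0.6837798  -0.05859311  0.19722715] 0.005177518419635727 [ 0.00029616 -0.12661618 -0.07727308] rest [0.18937589 0.00632862]
-0.00 0.00 0.32 -0.002 -0.004 0.008
```

View pics/w10b.png

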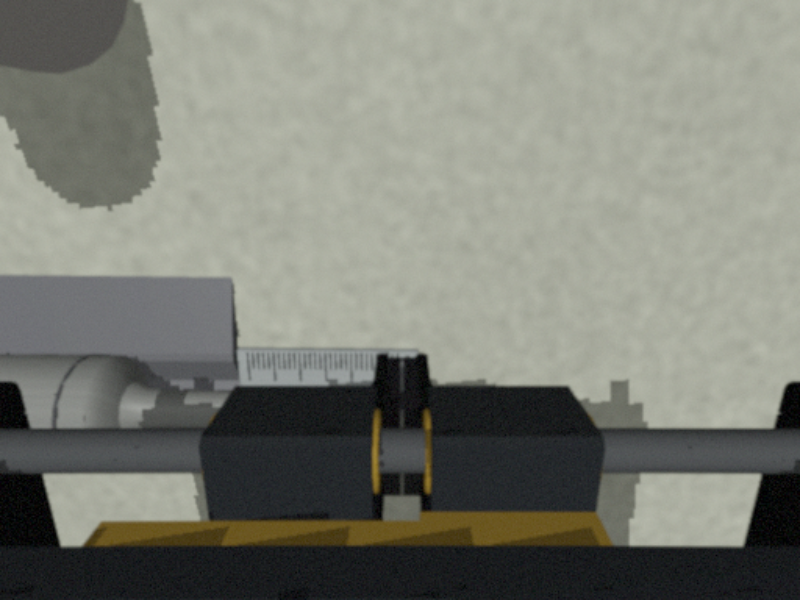

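View pics/s10b.png

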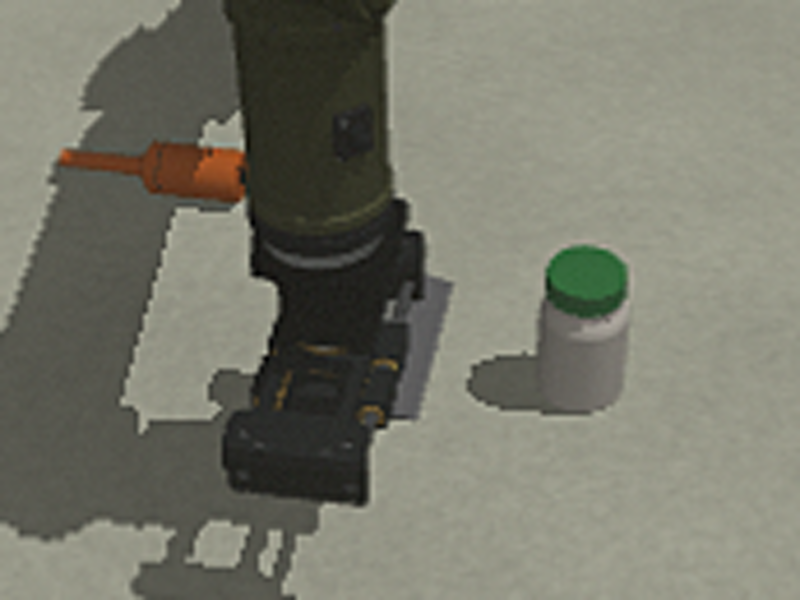

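>>> play_rows(
  targets="-0.7 0 0.3 0 0 0.004 -1;0 -0.2 0 0 0 0.004 -1;0 -0.2 0 0 0 0 -1;0 -0.3 0 0 0 0 -1;0 -0.3 0 0 0 0 -1;0 -0.3 0 0 0 0 -1;0 -0.3 0 0 0 0 -1;0 -0.3 0 0 0 0 -1",
)

```text
time: 13.95
position: [0.6628, -0.0645, 0.194]
tool_rot: [-2.349, -2.08, -0.003]
ft_force: [0.4, -0.3, -0.3]
grip_width: 0.003
```

```bash
python3 look.py w11
```

```text
14.0 [ 0.66250601 -0.06449632  0.19391455] 0.004306861962364675 [-0.7986673   1.07630184 -0.42948873] rest [ 0.16895757 -0.00206866]
0.00 -0.00 -0.01 -0.002 -0.004 -0.002
```

View pics/w11b.png

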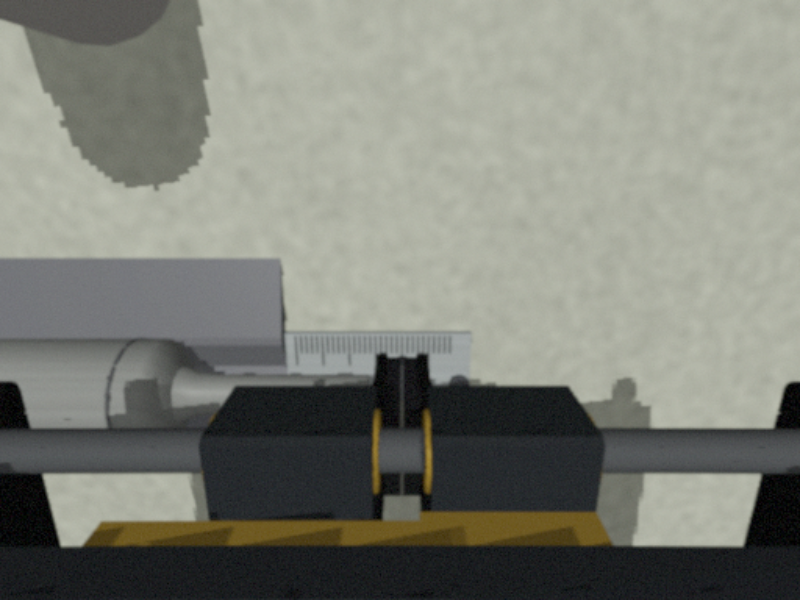

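>>> play_rows(
  targets="0.1 -0.25 0 0 0 0 -1;0 -0.25 0 0 0 0 -1;0 -0.25 0 0 0 0 -1;0 -0.25 0 0 0 0 -1;0 -0.25 0 0 0 0 -1;0 -0.25 0 0 0 0 -1;0 -0.25 0 0 0 0 -1",
)

```text
time: 14.88
position: [0.6452, -0.0614, 0.1944]
tool_rot: [-2.351, -2.082, -0.006]
ft_force: [1.6, 0.8, 0.1]
grip_width: 0.007
```

```bash
python3 look.py w12
```

```text
14.925 [ 0.6448901  -0.06139296  0.19440644] 0.006424749461303545 [ 2.08101863 -0.87229389 -0.13705254] rest [ 0.15109732 -0.00108753]
-0.00 -0.00 0.04 0.001 -0.004 -0.002
```

View pics/w12b.png

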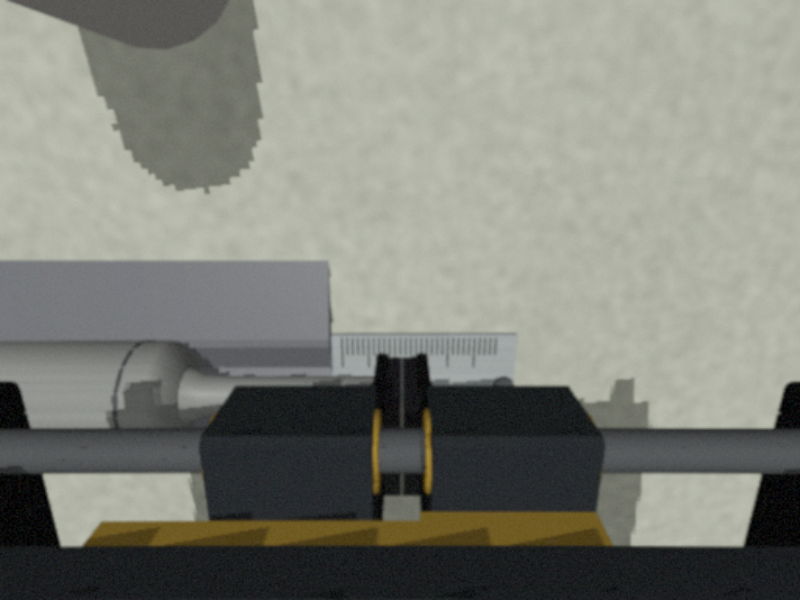

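>>> play_rows(
  targets="0 -0.25 0 0 0 0 -1;0 -0.25 0 0 0 0 -1;0 -0.2 0 0 0 0 -1",
)

```text
time: 15.3
position: [0.6385, -0.0607, 0.1949]
tool_rot: [2.351, 2.082, 0.009]
ft_force: [6.6, -0.7, -2.0]
grip_width: 0.001
```

>>> play_rows(
  targets="0 -0.2 0 0 0 0 -1",
)

```text
time: 15.42
position: [0.6377, -0.0605, 0.1957]
tool_rot: [2.348, 2.079, 0.014]
ft_force: [6.4, -1.4, -1.8]
grip_width: 0.008
```

>>> play_rows(
  targets="0 -0.2 0 0 0 0 -1",
)

```text
time: 15.55
position: [0.637, -0.0604, 0.1965]
tool_rot: [2.345, 2.077, 0.019]
ft_force: [6.8, -0.5, -2.1]
grip_width: 0.008
```

```bash
python3 look.py w13
```

```text
15.6 [ 0.63695526 -0.06036833  0.19656913] 0.0016454137339418041 [ 6.22382566 -0.87290498 -1.47217219] rest [ 0.14309691 -0.00101616]
-0.00 -0.00 0.26 0.015 -0.003 -0.002
```

The force rose to a steady 6.5 N at tool x≈0.144, so the back face looks home against the stop. I back off, rise and check.

>>> play_rows(
  targets="0 0.5 0 0 0 0 -1;0 1 0 0.005 0 0 -1;0 1.5 0 0.01 0 0 -1;-1 1 -2 0 0 0 -1;-3 0 -4 0 0 0 -1;-4 -3 -4 0 0 0 -1;-4 -5 -4 0 0 0 -1;-3 -5 -2 0 0 0 -1;0 -2 0 0 0 0 -1;0 0 0 0 0 0 -1;0 0 0 0 0 0 -1;0 0 0 0 0 0 -1",
)

```text
time: 17.1
position: [0.52, -0.1949, 0.353]
tool_rot: [-2.339, -2.077, 0.013]
ft_force: [-0.6, 0.9, 0.5]
grip_width: 0.007
```

```bash
python3 look.py w14; python3 -c "
from h import *
im=snap('scene','s14.png')
c=cv2.resize(im['pixels'][130:260,150:323],(800,600),interpolation=cv2.INTER_CUBIC);cv2.imwrite('pics/s14b.png',c)"
```

```text
17.15 [ 0.52003754 -0.19474293  0.35298231] 0.008639813975512167 [ 0.83170511 -0.29538591  0.72480277] rest [ 0.04303258 -0.1483709 ]
-0.04 0.24 15.90 -0.015 -0.003 0.001
```

View pics/w14b.png

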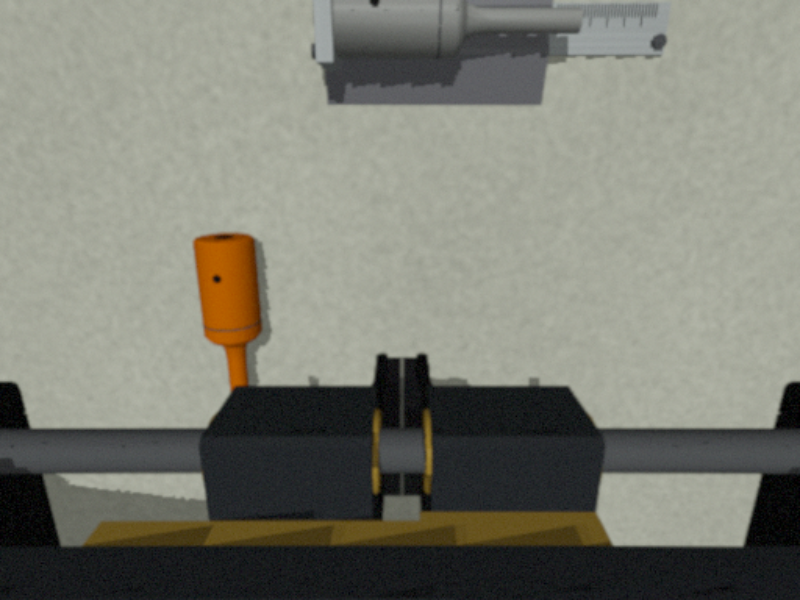

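View pics/s14b.png

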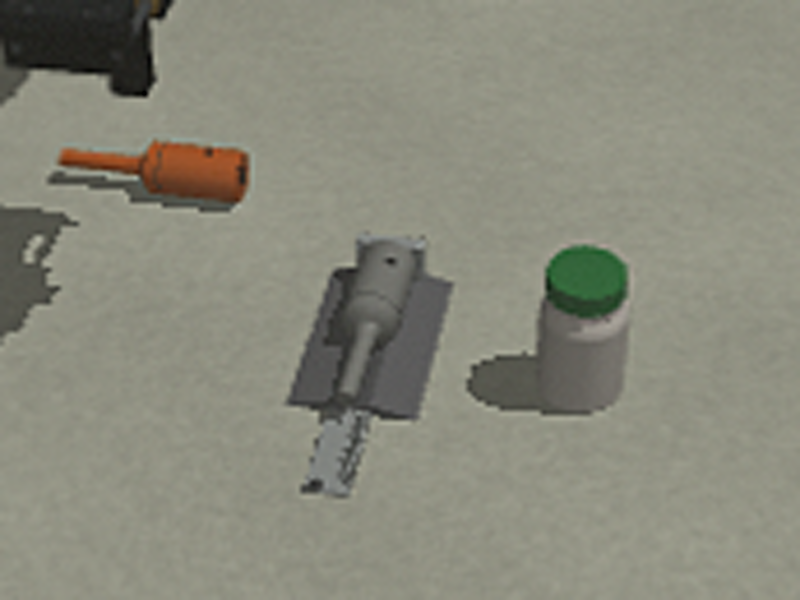

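```bash
python3 - <<'E'
from h import *
im=dict(np.load('pics/w14.png.npz')); f=512/800
def q(x,y,z): return w2rest(onz(im,(x+.5)*f-.5,(y+.5)*f-.5,z)[:2])
print('tip',q(581,20,.023),'tongue end',q(667,30,.0025),'tongue top/bot',q(620,2,.0025),q(620,56,.0025),'stop top inner edge',q(334,40,.036))
print('neck',q(468,18,.023),'tip edges',q(560,7,.023),q(560,32,.023),q(490,6,.023),q(490,32,.023))
im=dict(np.load('pics/s14.png.npz')); a=173/800;b=130/600
def r(x,y,z): return w2rest(onz(im,150+(x+.5)*a-.5,130+(y+.5)*b-.5,z)[:2])
print('scene tip',r(349,391,.017),'tongue end',r(327,494,.0025))
E
```

```text
tip [ 1.3760080e-01 -3.3805896e-05] tongue end [ 0.19528235 -0.00137482] tongue top/bot [0.16556495 0.01344968] [ 0.16949215 -0.01522124] stop top inner edge [ 0.00118658 -0.01187116]
neck [0.07479264 0.00125928] tip edges [0.12534105 0.00640431] [ 0.12657263 -0.00593566] [0.08670992 0.00709399] [ 0.0874298  -0.00576024]
scene tip [ 0.12336579 -0.00111879] tongue end [0.19724854 0.00098182]
```

```bash
python3 - <<'E'
from h import *
im=snap('top','t15.png'); a=im['pixels'][140:215,235:335]
b=dict(np.load('pics/w14.png.npz'))['pixels'][0:75,195:435]
c=dict(np.load('pics/s14.png.npz'))['pixels'][175:245,205:265]
cv2.imwrite('pics/c15.png',np.vstack([cv2.resize(b,(780,244),interpolation=2),np.hstack([cv2.resize(a,(440,330),interpolation=2),cv2.resize(c,(340,330),interpolation=2)])]))
E
```

```text
(no output)
```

View pics/c15.png

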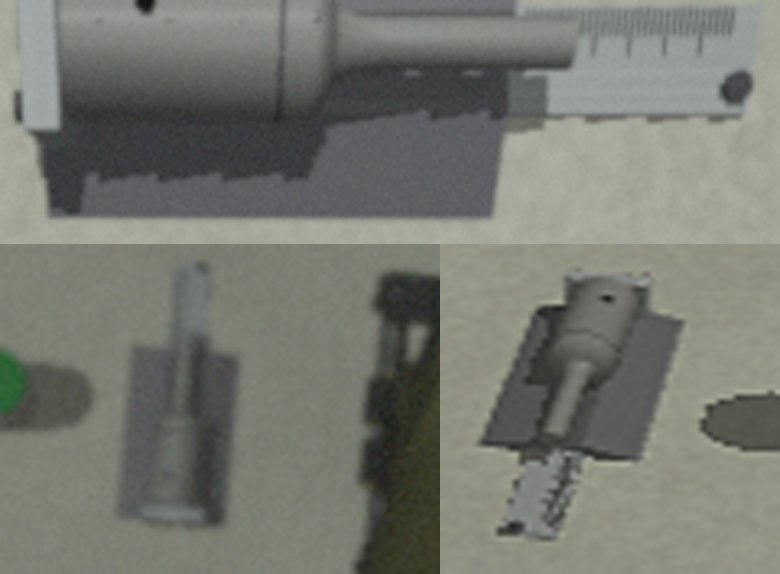

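```bash
python3 - <<'E'
from h import *
im=dict(np.load('pics/s14.png.npz'))
print('scene tip',w2rest(onz(im,225.3,217.7,.0165)[:2]))
p0=cv2.imread('pics/scene0.png').astype(int);p1=cv2.imread('pics/s14.png').astype(int)
for n,(x0,x1,y0,y1) in dict(bottle=(262,292,182,222),beaker=(375,405,163,198),spanner=(80,115,178,220)).items(): print(n,np.abs(p0-p1)[y0:y1,x0:x1].mean())
print(ctrl.get_state()['qd'].round(4)); ctrl.close_job()
E
```

```text
scene tip [0.13624396 0.002307  ]
bottle 4.334444444444444
beaker 7.934920634920635
spanner 24.4562358276644
[ 0.0014 -0.0066  0.0046  0.0042  0.0017  0.0002 -0.0016]
the job is handed in; nothing more can be done
```

```bash
python3 - <<'E'
import cv2,numpy as np
a=[cv2.resize(cv2.imread('pics/'+n)[165:235,60:160],(400,280)) for n in('scene0.png','s14.png')]
cv2.imwrite('pics/sp.png',np.hstack(a))
E
```

```text
(no output)
```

View pics/sp.png

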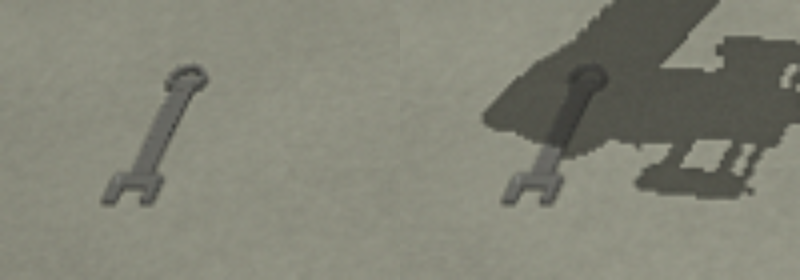

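The horn is in the vee with its back face against the end stop, and I handed the job in at about 17 s of robot time. `close_job()` reports no verdict, so this rests on my own checks.

**What I did:** I rolled the horn across the bench with two fingertips. The bevel turned it parallel, then it rolled over the lip into the vee. I then slid it about 22 mm by its tip with the closed fingers, until the push rose to a steady 6.5 N or so, and withdrew the hand.

**Horn position:**

| Check | Tip face x (ideal 136 mm) | Sideways from groove line |
|---|---|---|
| Wrist view | 137.6 mm | within about 1 mm |
| Scene view | 136.2 mm | 2.3 mm, from a coarse pixel pick |

- **Disagreement:** my first scene pick put the tip at 123 mm, because I had marked the wrong pixel. The second pick and the lack of any visible gap at the stop plate settled it. The scene view's 2.3 mm sideways is close to the 2.5 mm limit. I trust the closer wrist view more, and in it the horn is seated parallel.

**Bystanders:** the bottle and beaker look unchanged. The spanner area gave a large picture difference. I looked at that only after handing in: it is the arm's shadow, and the spanner has not moved.

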